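# Offer up the hinge leaf for pinning

## Robot

A 6-joint arm with a two-finger parallel gripper is mounted at the origin on the work surface. World frame = base frame: x ahead of the robot, y to its left, z up, the work surface at z = 0. Lengths are in m, angles in rad, forces in N, time in s.
With the tool pointing down it reaches from about 0.3 to 0.825 m from the base axis. Payload 5.4 kg.
Tool frame: the origin (TCP) lies midway between the tips of the shut fingers; the grasp point (between the pads) lies 19 mm behind it; z points along the fingers, y is the line along which they close (so a half turn about z gives the same grasp; the last joint's range is limited). The gripper opens to 92 mm and grips with 3 to 60 N. Pads are 20 mm wide; open, the fingers measure 128 mm over their backs; the gripper's body (75 mm by 189 mm) begins 69 mm behind the grasp point.
Start: joints at [-1.312, 0.158, 1.597, -0, 1.386, -0.21], TCP at [0.26, -0.513, 0.215] pointing down, gripper open.
Joint ranges: [-2.91, 2.91], [-0.94, 2.29], [0.18, 2.7], [-1.29, 4.43], [0.17, 2.64], [-3, 3]. Speed limits (rad/s): [2.57, 2.57, 3.14, 3.14, 3.14, 3.14].

## Interface

Orientations are given as a rotation vector (axis times angle).
In Python, from bench import manip, grab_frame, workorder gives the robot as it stands.
- The arm moves only by the shell command python3 -m pendant 'ROWS'. ROWS is JSON, a list of rows, each an object of numbers: "tx", "ty", "tz": the shift along the tool's x, y, z in mm; "twist": the turn about the tool's z in rad; "jaw": the gripper command: -1 is shut, 1 is fully open, values between are in proportion. In form: [{"tx": .., "ty": .., "tz": .., "twist": .., "jaw": ..}, ...]. A call has 1 to 8 rows; each row is the pose to reach, as a shift and turn from the pose commanded when the call began, along the tool's axes at that moment; what a row does not reach only later rows make up. A row lasts 1/10 s, in which the tool goes at most 50 mm and 8.59 degrees, less where a joint would pass 70% of its speed; a pose out of reach is approached as far as the arm can. A call with a gripper value outside its range is refused whole. The fingers move at their own pace and stop on an object; the grip force is fixed at half the most. Time passes only in rows, so rows that repeat a pose let the fingers close. It gives the time, the measured TCP pose, the force, the opening and the grip force at its end, in the units of the state.
- manip.get_obs(): the state, without advancing time (a new reading comes with each control period).
- grab_frame(name): name is "side" or "top" or "wrist"; returns a dict with "img" (384x512x3 uint8, red, green, blue), "z_map" (384x512 float32, m along the optical axis (not along the pixel's ray), 0 where there is no reading), "fx", "fy", "cx", "cy" (pixels), "extrinsics" (4x4, takes a point from world to camera coordinates). Camera axes: x right, y down, z forward; pixel columns grow to the right and rows downward; lengths in m; the calibration is good to about 2 mm. A picture is of the moment at which its call begins.
- workorder.close_job(): hands the job in; it is judged then, once.
The state is a dict: "time": time; "q": joint angles; "qd": joint speeds; "tau": joint torques, N m; "position": TCP position; "ee_rot": TCP orientation; "ft_force": force on the tool from outside, world axes, zero at the start; "wrist_torque": the same for the moment, N m; "opening": finger opening in m; "grasp_force": force on a finger pad.
Only numpy, scipy, OpenCV 4.12 (cv2) and the standard library are available. Lean on these libraries where they do the work, as an engineer would, in place of code of your own. Each camera call takes 0.05 s, during which the arm holds its last target. There are 200 camera calls.

## Task

On the laboratory bench a hinge for a cabinet door is being put together: swing the keeper bar of the fitting jig shut over the jamb block until it snaps home in its catch, and leave it shut. Then take the loose hinge leaf with the single knuckle from the parts tray and offer it up to the hinge leaf on the block, its knuckle between the block's two knuckles and the holes in line, ready for the pin to be pushed through. Finish while still holding the leaf there in the gripper, steady and touching nothing else; do not shift the block or disturb the other things.

Things in the scene. Friction and masses are not known exactly. Their poses are not given: they have to be found in the camera images.
- keeper (a joint): Steel keeper bar of the jig, 150 by 16 by 10, swings level about an upright pivot; rad, 0 = shut over the block against its stop, grows as the free end swings away (clockwise from above). Stays where left. It meets a spring ball catch at 0.08; past 0.04 (5 mm at the knob) it snaps home; that takes about 3 N at the knob. Shut, it lies along the jig's y, pivot at -y; it shuts towards the jig's -x.
- keeper_knob (a point): Middle of the upright round black knob on the bar's free end: diameter 18, height 28 (14 above and below this point), 132 from the pivot, 83 above the bench. The bar's top face is 14 below this point; only the pivot's bolt head (77 above the bench) stands higher than the bar.
- keeper_hinge (a point): The keeper bar's pivot axis (upright), at the height of the bar's underside, 59 above the bench.
- fixture: Fitting jig screwed to the bench: aluminium base plate 120 (x) by 200 (y) by 12 thick with two posts 131 apart, and between them a nest for the jamb block. Origin: middle of the plate's underside. +x points away from the hinge side, +y from the pivot post to the catch post; z up. Does not move.
- jamb: Jamb block, white, 60 (x) by 100 (y) by 45 high, loose in the jig's nest with 1.5 play, its underside 12 above the bench. A steel hinge leaf is let in flush with its top; its two knuckles (diameter 19, each 16 long, 24 apart) stand out on the block's -x side, from which the loose leaf is offered up. Origin: middle of its underside; axes as the jig's.
- jamb_bore (a point): Middle of the open gap between the block's two knuckles, on the axis of their holes (diameter 10.5). The axis is level, along the block's y, at the height of its top (57 above the bench), 44 from the block's middle towards -x (14 out from its face). On that side nothing else of the jig is higher than 26 above the bench.
- leaf: Loose hinge leaf to be offered up: cast steel, 0.15 to 0.23 kg. Plate 40 (x) by 56 (y) by 10 thick, lying flat in the tray, with ONE knuckle in the middle of its +x edge. Origin: middle of the plate's underside. x points from plate to knuckle, y along the hole, z up. Can be gripped across its 56 mm, by the ends of the plate.
- leaf_bore (a point): Middle of the loose leaf's knuckle, on the axis of its hole (diameter 10.5): 34 from the leaf's origin in +x and 10 above its underside. The knuckle is 19 in diameter and 18 long (y), so it has 3 play at each side between the block's knuckles.
- tray: Shallow grey parts tray 156 (x) by 306 (y), floor 3 thick, rim 14 high; fixed. Origin: middle of its underside. The two leaves lie in its two halves, about 72 to either side of its middle, knuckles towards the tray's +x.
- spare_leaf: Spare hinge leaf, same plate as the loose leaf but with TWO knuckles at the ends of its edge; not to be used. Same frame.
- pin: Hinge pin, steel, 10 diameter, 64 long with a tapered nose, lying near the tray's +x rim; leave it there. Origin under its middle.
- washer_a: Thrust washer, brass, 21 diameter, 2.5 thick, near the tray's -x rim; leave it.
- washer_b: The other thrust washer, as washer_a.
- screwdriver: Screwdriver, 200 long, lying across on the bench beyond tray and jig; leave it.
- bottle: White plastic bottle, 64 diameter, 160 high, standing; leave it. Origin under its middle.
- jar: White jar, 84 diameter, 90 high, standing; leave it. Origin under its middle.
Mind the look-alikes: they are no part of the job. Leave any pink look-alike of the leaf alone.

How it is judged:
By the outcome, as a careful person would: the job done as asked, in the order asked, and still so for the second after the job is handed in, while the arm keeps its last pose, push and grip.
It also fails if it takes over 58 s, if anything falls off the work surface, if the arm or the gripper's body presses on something with over 40 N, if the wrist force passes 120 N, or if a joint passes its speed limit or range.

## Working session

There is one attempt and no reset: what is moved stays moved. The work goes in short steps, Python scripts to look and compute and a shell command to move; the robot and the scene stay as the last step left them, time stands still between calls to the robot, and variables do not carry over. Pictures are saved under pics/ and viewed, at most 10 in all, crops included, and the job is handed in when it is done.

```bash
mkdir -p pics; cat > h.py <<'E'
import numpy as np, cv2
from bench import manip, grab_frame, workorder
from scipy.spatial.transform import Rotation as R
def snap(n,name):
    f=grab_frame(n); cv2.imwrite(f'pics/{name}.png',f['img'][:,:,::-1]); np.savez(f'pics/{name}.npz',**f); return f
def world(f,u,v,z=None):
    """pixel->world via depth, or by intersecting plane z"""
    E=np.linalg.inv(f['extrinsics']); d=np.array([(u-f['cx'])/f['fx'],(v-f['cy'])/f['fy'],1.])
    if z is None: return E[:3,:3]@(d*f['z_map'][int(round(v)),int(round(u))])+E[:3,3]
    r=E[:3,:3]@d; return E[:3,3]+r*(z-E[2,3])/r[2]
E
python3 - <<'E'
from h import *
for n in ('top','side'):
    f=snap(n,n+'0'); E=np.linalg.inv(f['extrinsics']); print(n,f['fx'],E.round(3).tolist())
o=manip.get_obs(); print(o)
a=[cv2.imread(f'pics/{n}0.png') for n in('top','side')]
cv2.imwrite('pics/a_top.png',cv2.resize(a[0],(800,600),interpolation=cv2.INTER_CUBIC))
E
```

```text
top 358.18586500776206 [[-0.02, -0.983, 0.184, 0.367], [-1.0, 0.017, -0.02, 0.037], [0.017, -0.184, -0.983, 0.98], [0.0, 0.0, 0.0, 1.0]]
side 377.96997198677093 [[-0.742, -0.334, 0.581, -0.064], [-0.67, 0.366, -0.645, 0.732], [0.003, -0.868, -0.496, 0.602], [0.0, 0.0, 0.0, 1.0]]
{'time': 0.1, 'q': array([-1.31211007e+00,  1.58974775e-01,  1.59807054e+00, -3.91316544e-05,
        1.38621559e+00, -2.10093786e-01]), 'qd': array([-0.00015407, -0.00021032, -0.00306506,  0.0007585 , -0.00106348,
        0.00118266]), 'tau': array([-2.53674705e-05, -3.86501813e+01, -3.22960567e+01,  7.02708308e-02,
        3.40125407e-02, -5.46558135e-05]), 'position': array([ 0.25961113, -0.51243138,  0.21374162]), 'ee_rot': array([-3.05406566e+00, -7.29257933e-01,  1.23992193e-04]), 'ft_force': array([0.42733979, 0.17274172, 1.06328139]), 'wrist_torque': array([ 0.0073956 ,  0.01566342, -0.00117418]), 'grasp_force': 0.0, 'opening': 0.0915778834067091}
```

View pics/a_top.png

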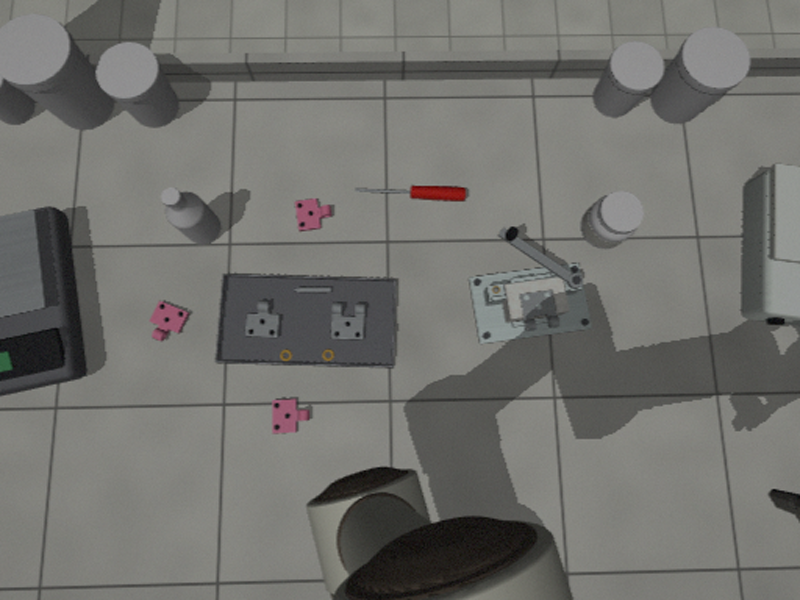

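View pics/side0.png

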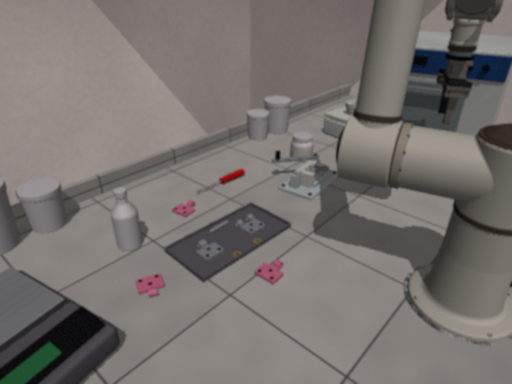

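The top view shows these, in 800x600 pixels:
- Tray around (307,320). The single-knuckle leaf is at (263,322) and the two-knuckle spare at (348,325).
- Pink look-alikes at (312,213), (170,319) and (287,415).
- Jig at (530,303), with the keeper pivot at (575,277) and the knob at (512,233).

I choose the grey leaf at (263,322) and will check it in a crop.

```bash
python3 - <<'E'
import cv2,numpy as np
a=cv2.imread('pics/top0.png')
def crop(x0,y0,w,h): return cv2.resize(a[y0:y0+h,x0:x0+w],None,fx=6,fy=6,interpolation=cv2.INTER_CUBIC)
t=crop(135,170,125,68); j=crop(295,138,90,86)
cv2.imwrite('pics/c_tray.png',np.clip(t*1.5,0,255)); cv2.imwrite('pics/c_jig.png',np.clip(j*1.5,0,255))
E
```

```text
[ WARN:0@0.036] global loadsave.cpp:1063 imwrite_ Unsupported depth image for selected encoder is fallbacked to CV_8U.
```

View pics/c_tray.png

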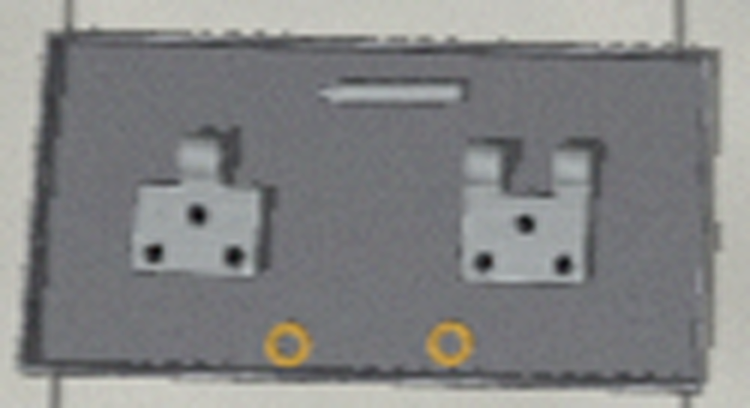

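View pics/c_jig.png

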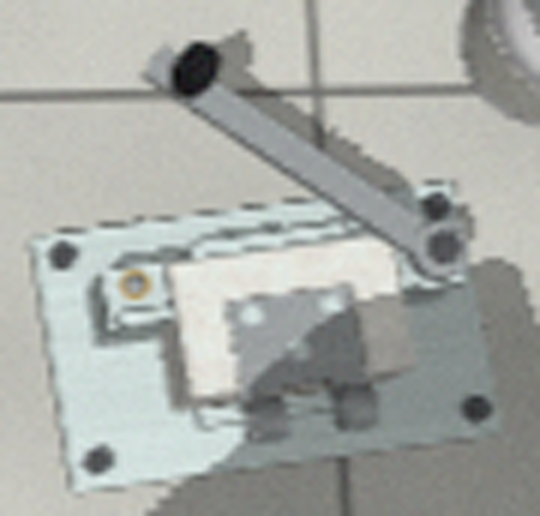

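The close crop confirms the leaf: one knuckle at crop (200,155), plate corners about (137,185) to (258,273). In the jig crop the knob is at (195,68), the bolt head at (443,245) and the knuckles at (268,415) and (355,405).

```bash
cat >> h.py <<'E'
def goto(x,y,z,yaw):
    """rows needed (mm, rad) to have TCP at x,y,z, tool down, tool x axis at world yaw"""
    o=manip.get_obs(); M=R.from_rotvec(o['ee_rot']).as_matrix(); d=M.T@(np.array([x,y,z])-o['position'])*1000
    cur=np.arctan2(M[1,0],M[0,0]); tw=-(yaw-cur)
    return d.round(1), round((tw+np.pi)%(2*np.pi)-np.pi,3)
E
python3 - <<'E'
from h import *
f=dict(np.load('pics/top0.npz'))
def C(c,o,z): return world(f,(c[0]+.5)/6-.5+o[0],(c[1]+.5)/6-.5+o[1],z)
T=(135,170);J=(295,138)
def sh(n,p): print(n,(np.array(p)*1000).round(1))
knob=C((195,68),J,.097);piv=C((443,245),J,.077)
sh('knob',knob);sh('piv',piv);print('r',np.linalg.norm((knob-piv)[:2]))
pl=[C(c,J,.012) for c in((30,238),(78,490),(500,430),(455,180))];[sh('plate',p) for p in pl]
print([np.linalg.norm(pl[i]-pl[i-1]).round(4) for i in range(4)])
catch=C((134,285),J,.059); sh('catch',catch)
for c in((268,410),(355,402)): sh('knk',C(c,J,.0665))
ja=[C(c,J,.057) for c in((168,265),(395,235),(415,372),(188,408))];[sh('jamb',p) for p in ja]
le=[C(c,T,.013) for c in((137,185),(262,187),(258,275),(132,270))];[sh('leaf',p) for p in le]
sh('leafknk',C((201,157),T,.0225))
print([np.linalg.norm(le[i]-le[i-1]).round(4) for i in range(4)])
for n,c,o in(('knobd',(195,68),J),('leafd',(200,230),T),('jambd',(190,320),J),('floor',(400,250),T)):
    sh(n,world(f,c[0]/6+o[0],c[1]/6+o[1]))
# angles
v=(piv-knob)[:2]; print('bar dir',np.degrees(np.arctan2(-v[1],-v[0])))
v=(pl[0]-pl[3])[:2];w=(pl[1]-pl[2])[:2]; print('jig y dir',[np.degrees(np.arctan2(a[1],a[0])) for a in(v,w)])
v=le[0]-le[1];w=le[3]-le[2];print('leaf y dir',[np.degrees(np.arctan2(a[1],a[0])) for a in(v,w)])
sh('leaf c',np.mean(le,0)); sh('plate c',np.mean(pl,0))
E
```

```text
knob [ 640.2 -169.3   97. ]
piv [ 565.1 -277.2   77. ]
r 0.13142770695742964
plate [ 585.8 -107.8   12. ]
plate [ 468.5 -124.6   12. ]
plate [ 492.5 -319.1   12. ]
plate [ 610.3 -307.9   12. ]
[np.float64(0.2015), np.float64(0.1185), np.float64(0.196), np.float64(0.1184)]
catch [ 553.3 -145.6   59. ]
knk [ 495.8 -199.2   66.5]
knk [ 498.7 -237.1   66.5]
jamb [ 562.4 -161.5   57. ]
jamb [ 574.4 -263.1   57. ]
jamb [ 512.8 -267.3   57. ]
jamb [ 498.7 -166.8   57. ]
leaf [527.2 283.   13. ]
leaf [525.3 226.5  13. ]
leaf [485.2 227.5  13. ]
leaf [488.5 284.1  13. ]
leafknk [537.9 252.3  22.5]
[np.float64(0.0388), np.float64(0.0566), np.float64(0.0402), np.float64(0.0567)]
knobd [ 637.9 -169.4  100.7]
leafd [505.2 253.2  11.6]
jambd [ 536.4 -170.7   57.7]
floor [495.5 163.9   3.4]
bar dir 55.16268355475358
jig y dir [np.float64(96.9911574604126), np.float64(97.02006864135188)]
leaf y dir [np.float64(88.0792227098933), np.float64(86.68193216111497)]
leaf c [506.5 255.3  13. ]
plate c [ 539.3 -214.8   12. ]
```

```bash
python3 -c "
from h import *
print(goto(.672,-.165,.2137,np.radians(7)))"
```

```text
(array([ 5.249e+02, -1.236e+02,  4.000e-01]), np.float64(0.347))
```

```bash
python3 -m pendant '[{"tx":262,"ty":-62,"tz":0,"twist":0.347,"jaw":-1},{"tx":262,"ty":-62,"tz":0,"twist":0.347,"jaw":-1},{"tx":262,"ty":-62,"tz":0,"twist":0.347,"jaw":-1},{"tx":262,"ty":-62,"tz":0,"twist":0.347,"jaw":-1},{"tx":525,"ty":-124,"tz":0,"twist":0.347,"jaw":-1},{"tx":525,"ty":-124,"tz":0,"twist":0.347,"jaw":-1},{"tx":525,"ty":-124,"tz":0,"twist":0.347,"jaw":-1},{"tx":525,"ty":-124,"tz":0,"twist":0.347,"jaw":-1}]'; python3 -c "
from h import *
print(goto(.672,-.165,.2137,np.radians(7)))"
```

```text
time: 0.9
position: [0.5619, -0.2572, 0.2142]
ee_rot: [-3.135, -0.191, 0.001]
ft_force: [-0.2, -0.7, -0.1]
opening: 0.03
grasp_force: 0.0
(array([120.5, -78.1,   0.4]), np.float64(-0.0))
```

```bash
python3 -m pendant '[{"tx":120,"ty":-78,"jaw":-1},{"tx":120,"ty":-78,"jaw":-1},{"tx":120,"ty":-78,"jaw":-1},{"tx":120,"ty":-78,"jaw":-1},{"tx":120,"ty":-78,"tz":60,"jaw":-1},{"tx":120,"ty":-78,"tz":100,"jaw":-1},{"tx":120,"ty":-78,"tz":100,"jaw":-1},{"tx":120,"ty":-78,"tz":100,"jaw":-1}]'; python3 - <<'E'
from h import *
a=snap('wrist','w1'); 
print(goto(.672,-.165,.078,np.radians(7)))
print(np.linalg.inv(a['extrinsics']).round(3).tolist(),a['fx'])
E
```

```text
(array([115.1, -71.8, 136.6]), np.float64(0.005))
[[0.122, -0.962, -0.245, 0.63], [-0.993, -0.118, -0.03, -0.249], [-0.0, 0.247, -0.969, 0.384], [0.0, 0.0, 0.0, 1.0]] 291.86540375069757$[0]: bad value
```

View pics/w1.png

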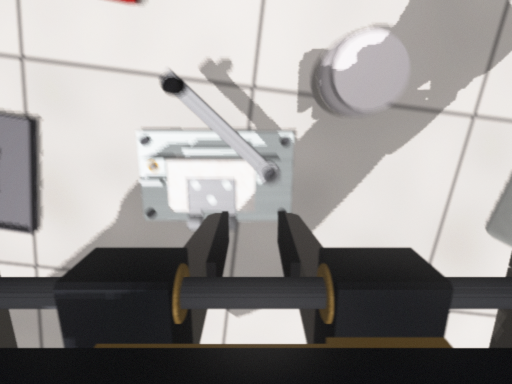

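The row was refused because every key is needed. In the wrist view the knob is at (173,84), the bolt head at (270,172) and the catch at (153,165).

```bash
python3 - <<'E'
from h import *
f=dict(np.load('pics/w1.npz'))
for n,p,z in(('knob',(173,84),.097),('piv',(270,172),.077),('catch',(153,165),.059)): print(n,world(f,*p,z).round(4))
E
python3 -m pendant '[{"tx":115,"ty":-72,"tz":0,"twist":0,"jaw":-1},{"tx":115,"ty":-72,"tz":0,"twist":0,"jaw":-1},{"tx":115,"ty":-72,"tz":0,"twist":0,"jaw":-1},{"tx":115,"ty":-72,"tz":0,"twist":0,"jaw":-1},{"tx":115,"ty":-72,"tz":50,"twist":0,"jaw":-1},{"tx":115,"ty":-72,"tz":100,"twist":0,"jaw":-1},{"tx":115,"ty":-72,"tz":136,"twist":0,"jaw":-1},{"tx":115,"ty":-72,"tz":136,"twist":0,"jaw":-1}]'; python3 - <<'E'
from h import *
a=snap('wrist','w2')
print(goto(.672,-.165,.078,np.radians(7)))
E
```

```text
knob [ 0.6464 -0.172   0.097 ]
piv [ 0.5707 -0.2747  0.077 ]
catch [ 0.5591 -0.1441  0.059 ]
time: 1.75
position: [0.6613, -0.1721, 0.0718]
ee_rot: [-3.13, -0.19, 0.017]
ft_force: [-0.2, 0.4, -0.4]
opening: 0.0004
grasp_force: 0.0
(array([ 9.2, -7.2, -2.1]), np.float64(-0.001))
```

View pics/w2.png

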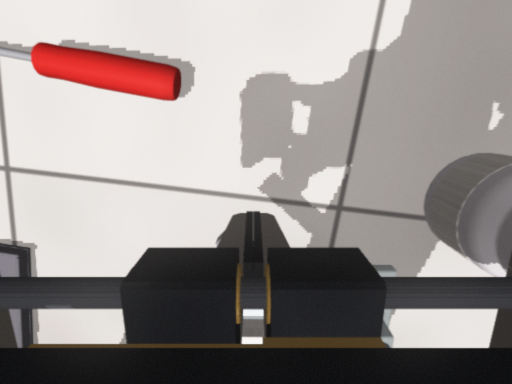

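```bash
python3 -m pendant '[{"tx":-4,"ty":0,"tz":0,"twist":0,"jaw":-1},{"tx":-10,"ty":-4,"tz":0,"twist":0,"jaw":-1},{"tx":-18,"ty":-9,"tz":0,"twist":0,"jaw":-1},{"tx":-26,"ty":-14,"tz":0,"twist":0,"jaw":-1},{"tx":-34,"ty":-19,"tz":0,"twist":0,"jaw":-1},{"tx":-42,"ty":-23,"tz":0,"twist":0,"jaw":-1},{"tx":-50,"ty":-26,"tz":0,"twist":0,"jaw":-1},{"tx":-58,"ty":-29,"tz":0,"twist":0,"jaw":-1}]'; python3 - <<'E'
from h import *
a=snap('side','s1');b=snap('top','t1')
c=lambda p,x,y,w,h: cv2.resize(cv2.imread(p)[y:y+h,x:x+w],(400,400),interpolation=cv2.INTER_CUBIC)
cv2.imwrite('pics/c1.png',np.hstack([c('pics/s1.png',255,120,100,100),c('pics/t1.png',290,130,100,100)]))
o=manip.get_obs(); print(o['position'].round(4),o['ft_force'].round(1))
E
```

```text
time: 2.6
position: [0.6049, -0.152, 0.0796]
ee_rot: [3.135, 0.191, 0.002]
ft_force: [0.6, -0.4, -0.1]
opening: 0.0002
grasp_force: 0.2
[ 0.6041 -0.1517  0.0788] [0.4 0.4 0.7]
```

View pics/c1.png

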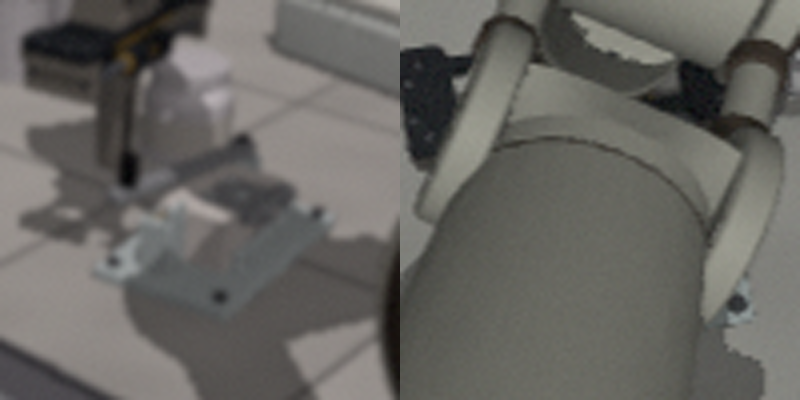

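The side crop shows the finger tip at the knob, (128,170) in the crop, with the bar part-way shut. I'll keep pushing slowly and watch the force.

```bash
python3 -m pendant '[{"tx":-4,"ty":-1,"tz":0,"twist":0,"jaw":-1},{"tx":-8,"ty":-2,"tz":0,"twist":0,"jaw":-1},{"tx":-12,"ty":-3,"tz":0,"twist":0,"jaw":-1},{"tx":-16,"ty":-4,"tz":0,"twist":0,"jaw":-1},{"tx":-20,"ty":-4,"tz":0,"twist":0,"jaw":-1},{"tx":-23,"ty":-5,"tz":0,"twist":0,"jaw":-1},{"tx":-26,"ty":-5,"tz":0,"twist":0,"jaw":-1},{"tx":-26,"ty":-5,"tz":0,"twist":0,"jaw":-1}]'; for i in 1 2 3; do python3 -m pendant '[{"tx":-3,"ty":0,"tz":0,"twist":0,"jaw":-1},{"tx":-3,"ty":0,"tz":0,"twist":0,"jaw":-1}]'|grep -E "pos|ft_"; done
```

```text
time: 3.5
position: [0.5787, -0.1499, 0.0787]
ee_rot: [-3.136, -0.191, -0.001]
ft_force: [1.0, 1.3, -1.1]
opening: 0.0007
grasp_force: 0.5
position: [0.5757, -0.1503, 0.0787]
ft_force: [0.4, 1.0, 0.1]
position: [0.5721, -0.151, 0.0784]
ft_force: [-0.1, -0.1, 0.1]
position: [0.5694, -0.1513, 0.0786]
ft_force: [0.2, -0.4, 0.8]
```

```bash
for i in 1 2 3; do python3 -m pendant '[{"tx":-2,"ty":0,"tz":0,"twist":0,"jaw":-1},{"tx":-2,"ty":0,"tz":0,"twist":0,"jaw":-1}]'|grep -E "pos|ft_"; done; python3 - <<'E'
from h import *
a=snap('side','s2')
f=a
c=lambda p,x,y,w,h: cv2.resize(cv2.imread(p)[y:y+h,x:x+w],(700,560),interpolation=cv2.INTER_CUBIC)
cv2.imwrite('pics/c2.png',c('pics/s2.png',265,130,75,60))
E
```

```text
position: [0.569, -0.1514, 0.0788]
ft_force: [5.6, -0.2, -3.8]
position: [0.5687, -0.1515, 0.0789]
ft_force: [11.0, 0.8, -6.0]
position: [0.5684, -0.1515, 0.0791]
ft_force: [17.8, 2.5, -10.9]
```

View pics/c2.png

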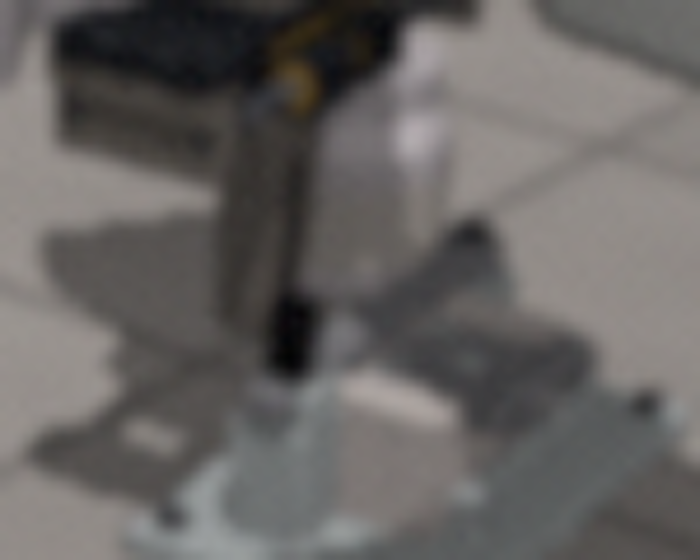

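Hard stop at x = 0.569, where the shut knob was predicted, with force rising to 18 N. The side crop shows the bar over the catch post at (290,350), so the keeper is home. Now back off, lift, and look from the hinge side.

```bash
python3 -m pendant '[{"tx":10,"ty":0,"tz":0,"twist":0,"jaw":-1},{"tx":30,"ty":0,"tz":0,"twist":0,"jaw":-1},{"tx":30,"ty":0,"tz":0,"twist":0,"jaw":-1},{"tx":30,"ty":0,"tz":-50,"twist":0,"jaw":-1},{"tx":30,"ty":0,"tz":-100,"twist":0,"jaw":-1},{"tx":30,"ty":0,"tz":-130,"twist":0,"jaw":-1},{"tx":0,"ty":20,"tz":-130,"twist":0,"jaw":1},{"tx":-40,"ty":40,"tz":-130,"twist":0,"jaw":1}]' >/dev/null;  python3 -m pendant '[{"tx":-100,"ty":10,"tz":0,"twist":0,"jaw":1},{"tx":-100,"ty":10,"tz":0,"twist":0,"jaw":1},{"tx":-100,"ty":10,"tz":0,"twist":0,"jaw":1},{"tx":-100,"ty":10,"tz":0,"twist":0,"jaw":1},{"tx":-100,"ty":10,"tz":0,"twist":0,"jaw":1}]'; python3 - <<'E'
from h import *
a=snap('wrist','w3')
E=np.linalg.inv(a['extrinsics']); print(E[:3,3])
im=cv2.resize(a['img'][40:240,100:366],(798,600),interpolation=cv2.INTER_CUBIC)
cv2.imwrite('pics/c3.png',im[:,:,::-1])
E
```

```text
time: 6.05
position: [0.4315, -0.2186, 0.209]
ee_rot: [3.135, 0.192, 0.001]
ft_force: [0.3, -0.4, -0.2]
opening: 0.0543
grasp_force: 0.0
[ 0.49972718 -0.21013186  0.3789463 ]
```

View pics/c3.png

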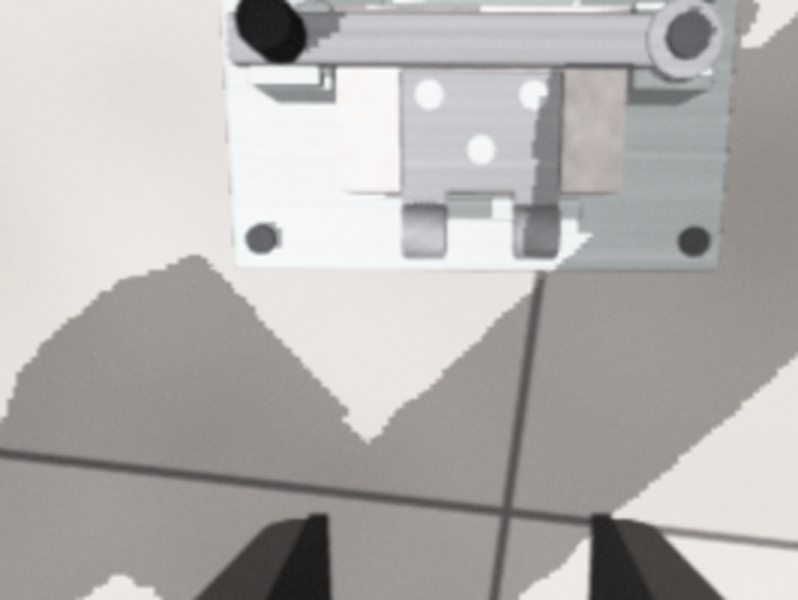

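The wrist crop shows the keeper shut and square over the block. The block's knuckles are at x 403–447 and 513–560, y 205–257, so the gap middle is at (481.5,231). Next I compute the bore and go over the leaf.

```bash
python3 - <<'E'
from h import *
f=dict(np.load('pics/w3.npz'))
C=lambda x,y,z: world(f,(x+.5)/3-.5+100,(y+.5)/3-.5+40,z)
print('bore',C(481.5,231,.057).round(4))
a,b=C(425,231,.057),C(536.5,231,.057);print(np.linalg.norm(a-b))
h1,h2=C(262,239,.012),C(694,241,.012);v=h1-h2;print('jig yaw',np.degrees(np.arctan2(v[1],v[0]))-90)
e1,e2=C(338,192,.057),C(622,192,.057);v=e1-e2;print('jamb yaw',np.degrees(np.arctan2(v[1],v[0]))-90,np.linalg.norm(v))
k,p=C(272,14,.097),C(690,32,.077);v=k-p;print('keeper',np.degrees(np.arctan2(v[1],v[0]))-90,np.linalg.norm(v[:2]),k,p)
for q in((481,110),(425,231)): print(world(f,(q[0])/3+100,(q[1])/3+40).round(4))
print(goto(.44,.262,.209,np.radians(-2.5)))
E
```

```text
bore [ 0.4962 -0.2187  0.057 ]
0.03988310909923009
jig yaw 6.7381702992713315
jamb yaw 6.99907162852665 0.10051551385568655
keeper 6.512054290165935 0.12881422725117608 [ 0.55103469 -0.14818971  0.097     ] [ 0.56564381 -0.27617283  0.077     ]
[ 0.5365 -0.2137  0.056 ]
[ 0.4936 -0.1994  0.0657]
(array([ 6.700e+01, -4.759e+02, -2.000e-01]), np.float64(0.166))
```

```bash
python3 -m pendant '[{"tx":67,"ty":-476,"tz":0,"twist":0.166,"jaw":1},{"tx":67,"ty":-476,"tz":0,"twist":0.166,"jaw":1},{"tx":67,"ty":-476,"tz":0,"twist":0.166,"jaw":1},{"tx":67,"ty":-476,"tz":0,"twist":0.166,"jaw":1},{"tx":67,"ty":-476,"tz":0,"twist":0.166,"jaw":1},{"tx":67,"ty":-476,"tz":0,"twist":0.166,"jaw":1},{"tx":67,"ty":-476,"tz":0,"twist":0.166,"jaw":1},{"tx":67,"ty":-476,"tz":0,"twist":0.166,"jaw":1}]' >/dev/null; python3 -c "
from h import *
print(goto(.44,.262,.209,np.radians(-2.5)))"
```

```text
(array([ -1.8, -80.9,   0. ]), np.float64(0.001))
```

```bash
python3 -m pendant '[{"tx":0,"ty":-76,"tz":0,"twist":0,"jaw":1},{"tx":0,"ty":-76,"tz":0,"twist":0,"jaw":1},{"tx":0,"ty":-76,"tz":0,"twist":0,"jaw":1},{"tx":0,"ty":-76,"tz":0,"twist":0,"jaw":1},{"tx":0,"ty":-76,"tz":0,"twist":0,"jaw":1}]'; python3 - <<'E'
from h import *
a=snap('wrist','w4')
im=cv2.resize(a['img'][100:250,150:350],(800,600),interpolation=cv2.INTER_CUBIC)
cv2.imwrite('pics/c4.png',im[:,:,::-1])
o=manip.get_obs();print(o['position'].round(4),np.linalg.inv(a['extrinsics'])[:3,3])
E
```

```text
time: 7.4
position: [0.4417, 0.2533, 0.2085]
ee_rot: [3.14, -0.07, -0.0]
ft_force: [0.7, -0.1, 0.1]
opening: 0.092
grasp_force: 0.0
[0.4418 0.2531 0.2086] [0.51056813 0.2502974  0.37839541]
```

View pics/c4.png

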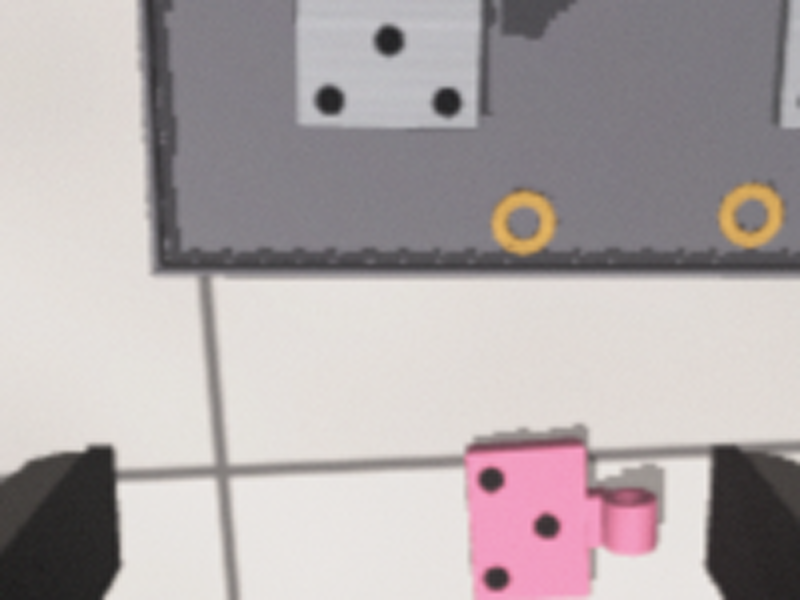

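That was my tenth picture, so from here I measure by image code. The crop shows the leaf plate's near edge from (298,125) to (478,128). I'll segment the leaf by brightness in the full frame.

```bash
cat > seg.py <<'E'
from h import *
f=dict(np.load('pics/w4.npz')); g=cv2.cvtColor(f['img'],cv2.COLOR_RGB2GRAY)
S=8; x0,y0=195,50; roi=cv2.resize(g[y0:140,x0:300],None,fx=S,fy=S,interpolation=cv2.INTER_CUBIC)
t,m=cv2.threshold(roi,0,255,cv2.THRESH_OTSU); print('otsu',t)
n,l,st,c=cv2.connectedComponentsWithStats(m)
px=lambda u,v:((u+.5)/S-.5+x0,(v+.5)/S-.5+y0)
i=l[int((110-y0)*S),int((255-x0)*S)]; i=i or l[int((115-y0)*S),int((250-x0)*S)]
print([(s/S).round(1).tolist() for s in st[1:] if s[4]>2000],'pick',(st[i]/S).round(1))
M=(l==i); 
for r in range(st[i][1],st[i][1]+st[i][3],S*2):
    c=np.where(M[r])[0]; a=px(c.min(),r); b=px(c.max(),r); print(round(a[1],1),round(a[0],2),round(b[0],2))
E
python3 seg.py
```

```text
otsu 151.0
[[44.6, 30.8, 15.0, 11.8, 1230.6], [28.9, 44.0, 46.2, 38.1, 11269.1]] pick [   28.9    44.     46.2    38.1 11269.1]
93.6 241.31 249.44
95.6 239.69 253.94
97.6 239.44 254.06
99.6 223.94 269.44
101.6 223.94 269.44
103.6 223.81 269.31
105.6 223.56 269.56
107.6 223.56 269.31
109.6 223.56 269.19
111.6 223.56 269.06
113.6 223.56 268.94
115.6 223.56 268.81
117.6 223.69 268.94
119.6 223.69 268.81
121.6 223.69 268.81
123.6 223.69 268.81
125.6 223.81 268.69
127.6 223.81 268.69
129.6 223.81 268.69
131.6 244.69 250.69
```

```bash
cat >> seg.py <<'E'
A=np.array
rows=[r for r in range(M.shape[0]) if M[r].any()]
w=A([np.ptp(np.where(M[r])[0]) if M[r].any() else 0 for r in range(M.shape[0])])
rr=np.where(w>40*S)[0]; mid=(rr.min()+rr.max())/2
sub=np.arange(rr.min()+S*2,rr.max()-S*2)
Lf=np.polyfit(sub,[np.where(M[r])[0].min() for r in sub],1); Rf=np.polyfit(sub,[np.where(M[r])[0].max() for r in sub],1)
W=lambda u,v,z: world(f,*px(u,v),z)
z=.013
l1,l2,r1,r2=[W(np.polyval(q,v),v,z) for q in(Lf,Rf) for v in(rr.min(),rr.max())]
print('plate',l1.round(4),l2.round(4),r1.round(4),r2.round(4))
# near/far edges by column
def edge(c0,c1,bot):
    cs=np.arange(c0*S,c1*S); rs=[(np.where(M[:,c])[0].max() if bot else np.where(M[:,c])[0].min()) for c in cs]
    q=np.polyfit(cs,rs,1); return W(cs[0],np.polyval(q,cs[0]),z),W(cs[-1],np.polyval(q,cs[-1]),z)
n=edge(31,72,True); print('near',n[0].round(4),n[1].round(4))
fa=edge(31,42,False)+edge(62,72,False); print('far',fa[0].round(4),fa[-1].round(4))
yaw=lambda a,b: np.degrees(np.arctan2((a-b)[1],(a-b)[0]))
print('yaw near',yaw(*n)-90,'far',yaw(fa[0],fa[-1])-90,'left',yaw(l1,l2),'right',yaw(r1,r2))
c=(l1+l2+r1+r2)/4; print('centre',c.round(4),'len',np.linalg.norm(l1-l2),'wid',np.linalg.norm(l1-r1))
s=st[l[int((86-y0)*S),int((247-x0)*S)]]
print('knk far',W(s[0]+s[2]/2,s[1],.015).round(4),'knk mid top',W(s[0]+s[2]/2,s[1]+s[3]/2,.0225).round(4))
a=f['z_map']; print('depth plate',[world(f,u,v).round(4).tolist() for u,v in((235,110),(262,125),(247,86))])
E
python3 seg.py | tail -9
```

```text
129.6 223.81 268.69
131.6 244.69 250.69
plate [0.5277 0.2843 0.013 ] [0.4895 0.2869 0.013 ] [0.5252 0.2293 0.013 ] [0.487  0.2317 0.013 ]
near [0.4892 0.2846 0.013 ] [0.4867 0.2343 0.013 ]
far [0.5283 0.282  0.013 ] [0.5254 0.233  0.013 ]
yaw near -2.8791241141202875 far -3.394310941026987 left -3.8597730152698757 right -3.6446601590827736
centre [0.5074 0.2581 0.013 ] len 0.038257678837325386 wid 0.05506141401819647
knk far [0.5471 0.2556 0.015 ] knk mid top [0.5399 0.2558 0.0225]
depth plate [[0.514, 0.2714, 0.0142], [0.4947, 0.2395, 0.0123], [0.5401, 0.2555, 0.022]]
```

```bash
python3 -c "
from h import *
print(goto(.5124,.2578,.006,np.radians(-3.4)))"
```

```text
(array([ 70.4,  -8. , 202.6]), np.float64(0.014))
```

```bash
python3 -m pendant '[{"tx":35,"ty":-8,"tz":0,"twist":0.014,"jaw":1},{"tx":70.4,"ty":-8,"tz":0,"twist":0.014,"jaw":1},{"tx":70.4,"ty":-8,"tz":50,"twist":0.014,"jaw":1},{"tx":70.4,"ty":-8,"tz":100,"twist":0.014,"jaw":1},{"tx":70.4,"ty":-8,"tz":140,"twist":0.014,"jaw":1},{"tx":70.4,"ty":-8,"tz":160,"twist":0.014,"jaw":1},{"tx":70.4,"ty":-8,"tz":160,"twist":0.014,"jaw":1},{"tx":70.4,"ty":-8,"tz":160,"twist":0.014,"jaw":1}]'; python3 -c "
from h import *
print(goto(.5124,.2578,.006,np.radians(-3.4)))"
```

```text
time: 8.25
position: [0.5129, 0.2581, 0.0495]
ee_rot: [-3.14, 0.093, -0.001]
ft_force: [-0.2, 0.1, 0.1]
opening: 0.0916
grasp_force: 0.0
(array([-0.5,  0.4, 43.5]), np.float64(-0.0))
```

```bash
python3 -m pendant '[{"tx":0,"ty":0,"tz":15,"twist":0,"jaw":1},{"tx":0,"ty":0,"tz":30,"twist":0,"jaw":1},{"tx":0,"ty":0,"tz":38,"twist":0,"jaw":1},{"tx":0,"ty":0,"tz":42,"twist":0,"jaw":1},{"tx":0,"ty":0,"tz":42,"twist":0,"jaw":1},{"tx":0,"ty":0,"tz":42,"twist":0,"jaw":1}]'; python3 -m pendant '[{"tx":0,"ty":0,"tz":0,"twist":0,"jaw":0.4},{"tx":0,"ty":0,"tz":0,"twist":0,"jaw":0.3},{"tx":0,"ty":0,"tz":0,"twist":0,"jaw":0},{"tx":0,"ty":0,"tz":0,"twist":0,"jaw":-1},{"tx":0,"ty":0,"tz":0,"twist":0,"jaw":-1},{"tx":0,"ty":0,"tz":0,"twist":0,"jaw":-1},{"tx":0,"ty":0,"tz":0,"twist":0,"jaw":-1}]'
```

```text
time: 8.85
position: [0.5124, 0.259, 0.0069]
ee_rot: [-3.14, 0.091, -0.001]
ft_force: [-0.5, -0.4, -0.1]
opening: 0.0916
grasp_force: 0.0
time: 9.55
position: [0.5122, 0.2587, 0.0067]
ee_rot: [3.14, -0.091, 0.0]
ft_force: [0.2, -1.5, 1.2]
opening: 0.0556
grasp_force: 30.0
```

Gripped at 55.6 mm with 30 N. Now lift and check.

```bash
python3 -m pendant '[{"tx":0,"ty":0,"tz":-5,"twist":0,"jaw":-1},{"tx":0,"ty":0,"tz":-15,"twist":0,"jaw":-1},{"tx":0,"ty":0,"tz":-40,"twist":0,"jaw":-1},{"tx":0,"ty":0,"tz":-80,"twist":0,"jaw":-1},{"tx":0,"ty":0,"tz":-120,"twist":0,"jaw":-1},{"tx":0,"ty":0,"tz":-150,"twist":0,"jaw":-1},{"tx":0,"ty":0,"tz":-150,"twist":0,"jaw":-1},{"tx":0,"ty":0,"tz":-150,"twist":0,"jaw":-1}]'; python3 - <<'E'
from h import *
f=snap('wrist','w5'); g=cv2.cvtColor(f['img'],cv2.COLOR_RGB2GRAY); z=f['z_map']
o=manip.get_obs(); M=R.from_rotvec(o['ee_rot']).as_matrix(); print(o['position'],o['ft_force'])
v,u=np.mgrid[0:384,0:512]; E=np.linalg.inv(f['extrinsics'])
P=np.stack([(u-f['cx'])/f['fx']*z,(v-f['cy'])/f['fy']*z,z],-1)@E[:3,:3].T+E[:3,3]
T=(P-o['position'])@M*1000
sel=(z>0)&(abs(T[...,1])<40)&(T[...,0]>-5)&(T[...,0]<55)&(abs(T[...,2])<25)
for r in range(120,384,4):
    c=np.where(sel[r])[0]
    if len(c)>2:
        t=T[r,c]; print(r,c.min(),c.max(),'y',t[:,1].min().round(1),t[:,1].max().round(1),'x',np.median(t[:,0]).round(1),'z',np.median(t[:,2]).round(1), g[r,c[::max(1,len(c)//8)]])
E
```

```text
time: 10.35
position: [0.5121, 0.2589, 0.1568]
ee_rot: [-3.14, 0.091, -0.001]
ft_force: [-0.4, -0.0, -3.4]
opening: 0.055
grasp_force: 30.0
[0.51110059 0.25858693 0.15515068] [ 0.36302971  0.63280282 -3.12783867]
168 238 268 y -8.7 8.3 x 39.4 z -9.9 [103  90  89  91  89  86  88  85  85  85]
172 237 268 y -9.1 8.1 x 37.8 z -13.2 [110 107 108 103 103 106 103 101 100 103 103]
176 237 268 y -8.9 8.0 x 36.0 z -15.4 [118 119 117 118 115 113 113 114]
180 237 268 y -9.0 8.0 x 33.9 z -16.1 [112 127 130 126 126 126 126 123]
184 237 268 y -9.0 8.0 x 31.8 z -16.6 [117 131 129 130 131 133 135 131 133 133 135]
188 237 268 y -9.0 7.9 x 29.6 z -16.9 [122 129 133 136 132 136 135 139]
192 237 268 y -9.0 8.1 x 27.1 z -16.3 [117 130 129 130 132 134 132 131]
196 237 268 y -9.2 8.2 x 24.3 z -14.5 [124 115 118 120 119 120 121 120]
200 238 267 y -9.1 8.0 x 19.9 z -7.7 [137 133 132 130 132 131 132 133 134 133]
204 207 298 y -28.1 26.8 x 16.6 z -4.9 [121  81  82 132 132 134  79  81  81]
208 206 299 y -28.0 26.8 x 15.0 z -7.7 [130 131 130 132 132 134 133 134 133]
212 201 304 y -32.0 30.7 x 12.5 z -7.6 [ 91 133 132 136 135 134 169 160]
216 187 319 y -39.5 39.0 x 10.1 z -7.8 [100  44 132 131 132 207 207  61  73]
220 184 323 y -39.6 39.7 x 7.6 z -8.1 [ 76  44 140 138 124 221 219  38  68]
224 181 326 y -39.8 39.8 x 5.1 z -8.1 [ 77  42 134 172  44 214 213  36  72]
228 202 304 y -28.4 27.3 x 2.4 z -7.8 [ 40 134 150 218  52 213 214 214 187]
232 201 303 y -28.5 27.3 x -0.2 z -7.7 [ 40 135 204 217  52 211 213 215 207]
236 201 303 y -28.4 27.3 x -2.7 z -7.8 [ 40 135 219 217 212 214 214 214  79]
240 202 303 y -28.4 27.3 x -4.0 z -10.7 [ 41  39  42 219 216 214 216  46  41]
244 202 303 y -28.3 27.3 x -2.5 z -19.4 [39 38 38 40 41 38 42 39]
248 202 302 y -28.2 27.3 x -4.0 z -21.4 [37 38 40]
```

Held level: plate top at tool z about -7.8, knuckle crest at tool x about 29 to 30. The bore offset from the TCP is about (29.2, 0, -6.3) mm. Next: carry it to a standoff on the hinge side.

```bash
python3 -c "
from h import *
print(goto(.4275,-.2272,.155,np.radians(7)))"
```

```text
(array([-55.2, 489.8,   0.6]), np.float64(-0.18))
```

```bash
python3 -m pendant '[{"tx":-55,"ty":40,"tz":0,"twist":-0.05,"jaw":-1},{"tx":-55,"ty":85,"tz":0,"twist":-0.1,"jaw":-1},{"tx":-55,"ty":130,"tz":0,"twist":-0.18,"jaw":-1},{"tx":-55,"ty":175,"tz":0,"twist":-0.18,"jaw":-1},{"tx":-55,"ty":220,"tz":0,"twist":-0.18,"jaw":-1},{"tx":-55,"ty":265,"tz":0,"twist":-0.18,"jaw":-1},{"tx":-55,"ty":310,"tz":0,"twist":-0.18,"jaw":-1},{"tx":-55,"ty":350,"tz":0,"twist":-0.18,"jaw":-1}]'; python3 -c "
from h import *
print(goto(.4275,-.2272,.155,np.radians(7)))"
```

```text
time: 11.2
position: [0.435, -0.0886, 0.1543]
ee_rot: [-3.134, -0.19, 0.006]
ft_force: [0.1, 0.7, -1.4]
opening: 0.0552
grasp_force: 30.0
(array([-24.1, 136.6,  -0.9]), np.float64(-0.001))
```

```bash
python3 -m pendant '[{"tx":-24,"ty":40,"tz":0,"twist":0,"jaw":-1},{"tx":-24,"ty":80,"tz":0,"twist":0,"jaw":-1},{"tx":-24,"ty":115,"tz":0,"twist":0,"jaw":-1},{"tx":-24,"ty":132,"tz":0,"twist":0,"jaw":-1},{"tx":-24,"ty":132,"tz":40,"twist":0,"jaw":-1},{"tx":-24,"ty":132,"tz":80,"twist":0,"jaw":-1},{"tx":-24,"ty":132,"tz":98,"twist":0,"jaw":-1},{"tx":-24,"ty":132,"tz":98,"twist":0,"jaw":-1}]';python3 -m pendant '[{"tx":0,"ty":0,"tz":0,"twist":0,"jaw":-1},{"tx":0,"ty":0,"tz":0,"twist":0,"jaw":-1},{"tx":0,"ty":0,"tz":0,"twist":0,"jaw":-1}]'; cat > look.py <<'E'
from h import *
import sys
f=snap('wrist',sys.argv[1]); z=f['z_map']; o=manip.get_obs(); M=R.from_rotvec(o['ee_rot']).as_matrix()
print('goto mate',goto(.4672,-.2223,.0507,np.radians(7)),'ft',o['ft_force'].round(1),'pos',o['position'].round(4))
v,u=np.mgrid[0:384,0:512]; E=np.linalg.inv(f['extrinsics'])
P=np.stack([(u-f['cx'])/f['fx']*z,(v-f['cy'])/f['fy']*z,z],-1)@E[:3,:3].T+E[:3,3]
T=(P-o['position'])@M*1000
sel=(z>0)&(abs(T[...,1])<60)&(T[...,0]>15)&(T[...,0]<130)&(T[...,2]<0)&(T[...,2]>-60)
for r in range(40,210,4):
    c=np.where(sel[r])[0]; out=[]
    if len(c):
        for s in np.split(c,np.where((np.diff(c)>1)|(abs(np.diff(T[r,c,2]))>4))[0]+1):
            if len(s)>4: t=T[r,s]; out.append(f"[y {t[:,1].min():.1f}..{t[:,1].max():.1f} x {np.median(t[:,0]):.1f} z {np.median(t[:,2]):.1f}]")
        print(r,*out)
E
python3 look.py w6
```

```text
time: 12.0
position: [0.4258, -0.2178, 0.054]
ee_rot: [-3.128, -0.191, 0.012]
ft_force: [-0.9, -0.2, -2.5]
opening: 0.0559
grasp_force: 30.0
time: 12.3
position: [0.4301, -0.222, 0.0601]
ee_rot: [3.134, 0.192, 0.003]
ft_force: [-0.9, -0.0, -1.9]
opening: 0.0556
grasp_force: 30.0
goto mate (array([36.8,  4.9,  9.3]), np.float64(-0.0)) ft [-0.7  0.1 -1.1] pos [ 0.43   -0.2219  0.06  ]
104 [y -23.6..-8.2 x 73.4 z -2.1] [y 16.3..27.9 x 73.4 z -2.1] [y 29.0..31.1 x 73.4 z -2.1]
108 [y -23.3..-8.1 x 71.2 z -4.4] [y 16.2..31.6 x 71.2 z -4.1]
112 [y -23.4..-8.1 x 69.1 z -5.4] [y 16.1..31.4 x 69.1 z -5.4]
116 [y -23.5..-17.9 x 66.9 z -6.5] [y -16.7..-8.1 x 66.9 z -6.0] [y 16.2..31.5 x 66.9 z -5.8]
120 [y -23.4..-8.2 x 64.8 z -5.7] [y 16.0..31.7 x 64.8 z -6.1]
124 [y -23.6..-8.1 x 62.6 z -5.2] [y 16.1..31.6 x 62.6 z -5.5]
128 [y -23.2..-8.2 x 60.4 z -4.2] [y 16.0..31.4 x 60.4 z -4.4]
132 [y -22.5..-8.4 x 58.1 z -2.0] [y 16.2..31.5 x 58.1 z -2.0]
168 [y -8.9..8.7 x 38.5 z -8.0]
172 [y -8.7..8.4 x 37.0 z -12.0]
176 [y -8.6..8.4 x 35.1 z -13.7]
180 [y -8.6..-0.4 x 33.0 z -14.2] [y 0.7..8.4 x 33.1 z -14.7]
184 [y -8.6..8.4 x 30.9 z -15.1]
188 [y -8.6..8.3 x 28.7 z -15.4]
192 [y -8.7..8.5 x 26.3 z -14.7]
196 [y -8.9..8.5 x 23.6 z -13.3]
200 [y -8.6..8.4 x 19.0 z -6.1]
204 [y -27.7..27.4 x 15.6 z -3.1]
```

Both measurements agree: from here tx is about 36.5, ty about 4.3 and tz about 9.3. I'll set y and z first, then part of the way in.

```bash
python3 -m pendant '[{"tx":0,"ty":4,"tz":5,"twist":0,"jaw":-1},{"tx":0,"ty":4.3,"tz":9.3,"twist":0,"jaw":-1},{"tx":5,"ty":4.3,"tz":9.3,"twist":0,"jaw":-1},{"tx":10,"ty":4.3,"tz":9.3,"twist":0,"jaw":-1},{"tx":14,"ty":4.3,"tz":9.3,"twist":0,"jaw":-1},{"tx":14,"ty":4.3,"tz":9.3,"twist":0,"jaw":-1},{"tx":14,"ty":4.3,"tz":9.3,"twist":0,"jaw":-1},{"tx":14,"ty":4.3,"tz":9.3,"twist":0,"jaw":-1}]'; cat >> look.py <<'E'
from scipy.optimize import least_squares
def fit(ylo,yhi,xlo,xhi,n):
    s=sel&(T[...,1]>ylo)&(T[...,1]<yhi)&(T[...,0]>xlo)&(T[...,0]<xhi); t=T[s]
    t=t[t[:,2]<t[:,2].min()+7]
    r=least_squares(lambda p: np.hypot(t[:,0]-p[0]-p[2]*(t[:,1]-t[:,1].mean()),t[:,2]-p[1])-9.5,[t[:,0].mean(),t[:,2].mean()+6,0],loss='soft_l1')
    print(n,'axis x,z,slope',r.x.round(2),'n',len(t),'rms',np.sqrt((r.fun**2).mean()).round(2)); return r.x
if len(sys.argv)>2:
    xs,xm=float(sys.argv[2]),float(sys.argv[3])
    fit(-8,8,22,xm,'leaf'); fit(-25,-9,xs,xs+25,'jamb-'); fit(9.5,27,xs,xs+25,'jamb+')
E
python3 look.py w7 40 40 | grep -v "^1[0-3]"
```

```text
time: 13.15
position: [0.4435, -0.2238, 0.0493]
ee_rot: [-3.136, -0.191, 0.0]
ft_force: [1.0, 0.4, -2.6]
opening: 0.0553
grasp_force: 30.0
goto mate (array([23.8,  1.3, -1.4]), np.float64(-0.0)) ft [-0.2 -0.3 -1.8] pos [ 0.4435 -0.2239  0.0493]
40 [y -59.8..-50.6 x 102.4 z -16.9] [y -48.5..0.1 x 104.5 z -7.5] [y 1.1..50.5 x 104.5 z -7.3] [y 52.1..59.6 x 104.4 z -8.0]
44 [y -59.4..-50.7 x 101.3 z -13.7] [y -48.9..27.8 x 102.6 z -7.5] [y 29.0..49.0 x 102.6 z -7.5] [y 50.0..59.9 x 102.5 z -8.2]
48 [y -59.8..-51.0 x 101.1 z -5.8] [y -49.1..59.3 x 100.7 z -7.6]
52 [y -49.3..51.1 x 98.9 z -7.5]
56 [y -48.7..50.5 x 97.0 z -7.5]
60 [y -48.9..-27.5 x 95.0 z -7.7] [y -26.7..28.0 x 95.0 z -7.5] [y 29.0..44.7 x 95.0 z -7.5] [y 45.3..50.4 x 95.0 z -7.7]
64 [y -49.4..50.4 x 93.1 z -7.5]
68 [y -48.9..14.6 x 91.2 z -7.4] [y 15.7..50.3 x 91.2 z -7.7]
72 [y -49.2..50.0 x 89.2 z -7.5]
76 [y -49.2..-39.9 x 87.3 z -7.2] [y -39.6..-5.2 x 87.2 z -7.5] [y -4.1..26.4 x 87.3 z -7.4] [y 27.2..50.6 x 87.3 z -7.4]
80 [y -48.7..50.5 x 85.3 z -7.4]
84 [y -48.6..50.4 x 83.3 z -7.5]
88 [y -49.1..19.7 x 81.3 z -7.5] 
[... 365 characters left out ...]
0.6 z -16.3]
152 [y -26.8..-11.6 x 48.5 z -15.9] [y 12.5..28.4 x 48.5 z -16.0]
156 [y -26.9..-11.5 x 46.0 z -13.7] [y 12.5..28.3 x 46.1 z -14.2]
168 [y -9.0..8.6 x 38.4 z -8.0]
172 [y -8.8..8.4 x 36.8 z -11.5]
176 [y -8.7..-3.2 x 34.9 z -12.9] [y -2.1..8.3 x 35.0 z -13.5]
180 [y -8.6..8.3 x 33.0 z -14.5]
184 [y -8.7..8.3 x 30.9 z -15.3]
188 [y -8.7..8.3 x 28.6 z -15.2]
192 [y -8.7..8.4 x 26.2 z -14.7]
196 [y -8.9..8.5 x 23.5 z -13.0]
200 [y -8.7..8.3 x 19.0 z -6.1]
204 [y -26.9..27.2 x 15.7 z -3.3]
leaf axis x,z,slope [ 2.944e+01 -5.840e+00  1.000e-02] n 802 rms 0.51
jamb- axis x,z,slope [ 5.269e+01 -7.180e+00 -2.000e-02] n 824 rms 0.58
jamb+ axis x,z,slope [52.62 -7.29  0.  ] n 854 rms 0.59
```

```bash
python3 -m pendant '[{"tx":0,"ty":0.8,"tz":-1.4,"twist":0,"jaw":-1},{"tx":4,"ty":0.8,"tz":-1.4,"twist":0,"jaw":-1},{"tx":8,"ty":0.8,"tz":-1.4,"twist":0,"jaw":-1},{"tx":12,"ty":0.8,"tz":-1.4,"twist":0,"jaw":-1},{"tx":15,"ty":0.8,"tz":-1.4,"twist":0,"jaw":-1},{"tx":18,"ty":0.8,"tz":-1.4,"twist":0,"jaw":-1},{"tx":18,"ty":0.8,"tz":-1.4,"twist":0,"jaw":-1},{"tx":18,"ty":0.8,"tz":-1.4,"twist":0,"jaw":-1}]'; python3 look.py w8 24 39 | grep -v "^[4-9]"
```

```text
time: 14.0
position: [0.4615, -0.2224, 0.0506]
ee_rot: [-3.136, -0.191, 0.0]
ft_force: [-0.8, 0.0, -2.0]
opening: 0.055
grasp_force: 30.0
goto mate (array([ 5.8,  0.6, -0.1]), np.float64(-0.0)) ft [-0.1  0.2 -2.9] pos [ 0.4614 -0.2224  0.0506]
100 [y -50.0..49.3 x 75.3 z -6.2]
104 [y -49.4..6.6 x 73.2 z -6.1] [y 7.7..49.9 x 73.2 z -6.1]
108 [y -49.5..-30.0 x 71.1 z -6.1] [y -28.6..27.1 x 71.1 z -6.1] [y 28.4..49.5 x 71.2 z -6.1]
112 [y -49.9..-11.3 x 69.0 z -6.3] [y -10.2..27.2 x 69.0 z -6.3] [y 30.0..35.9 x 69.0 z -6.4] [y 37.0..49.6 x 69.0 z -6.2]
116 [y -50.0..50.0 x 66.9 z -6.1]
120 [y -49.5..49.2 x 64.8 z -6.2]
124 [y -49.5..49.7 x 62.7 z -6.2]
128 [y -50.3..19.3 x 60.5 z -6.4] [y 20.5..27.2 x 60.5 z -6.5] [y 28.4..50.1 x 60.5 z -5.9]
132 [y -50.3..28.5 x 58.3 z -6.1] [y 28.3..49.2 x 58.3 z -6.2]
136 [y -49.8..-28.6 x 56.1 z -6.1] [y -28.7..49.1 x 56.2 z -6.2]
140 [y -49.8..27.4 x 53.9 z -6.2] [y 28.6..49.6 x 53.9 z -6.0]
144 [y -49.9..7.3 x 51.7 z -6.1] [y 10.2..50.0 x 51.7 z -6.3]
148 [y -49.6..-17.9 x 49.5 z -6.1] [y -16.7..30.7 x 49.5 z -6.0] [y 32.0..49.8 x 49.5 z -6.4]
152
[... 550 characters left out ...]
6..-12.5 x 33.2 z -15.1] [y -8.6..8.3 x 33.0 z -14.4] [y 11.7..27.6 x 33.2 z -15.3]
184 [y -27.9..-12.5 x 30.8 z -14.4] [y -8.7..0.1 x 30.9 z -15.0] [y 1.2..8.3 x 31.0 z -15.2] [y 11.7..16.0 x 30.9 z -15.0] [y 17.1..27.0 x 30.8 z -14.6]
188 [y -28.0..-12.4 x 27.9 z -12.3] [y -8.6..3.4 x 28.8 z -15.5] [y 4.5..8.3 x 28.9 z -15.8] [y 11.8..27.0 x 28.0 z -12.4]
192 [y -8.7..8.5 x 26.3 z -14.6]
196 [y -8.9..7.4 x 23.5 z -13.0]
200 [y -8.6..8.3 x 19.0 z -5.7]
204 [y -27.6..9.2 x 15.9 z -3.9] [y 10.4..27.3 x 15.5 z -2.6]
leaf axis x,z,slope [ 2.956e+01 -5.810e+00 -1.000e-02] n 797 rms 0.56
jamb- axis x,z,slope [34.79 -5.9   0.  ] n 666 rms 0.6
jamb+ axis x,z,slope [34.58 -5.91  0.  ] n 837 rms 0.61
```

```bash
python3 -m pendant '[{"tx":2,"ty":0,"tz":-0.1,"twist":0,"jaw":-1},{"tx":4,"ty":0,"tz":-0.1,"twist":0,"jaw":-1},{"tx":5.2,"ty":0,"tz":-0.1,"twist":0,"jaw":-1},{"tx":5.2,"ty":0,"tz":-0.1,"twist":0,"jaw":-1},{"tx":5.2,"ty":0,"tz":-0.1,"twist":0,"jaw":-1},{"tx":5.2,"ty":0,"tz":-0.1,"twist":0,"jaw":-1}]'; python3 look.py w9 18.5 39 | grep -vE "^([4-9]|1[0-5])"
python3 - <<'E'
from h import *
f=dict(np.load('pics/w9.npz')); 
g=cv2.cvtColor(f['img'],cv2.COLOR_RGB2GRAY)
# knob location: dark blob near predicted shut knob top
C=np.array(f['extrinsics'])@np.array([.551,-.147,.097,1]); print('knob pred px',f['fx']*C[0]/C[2]+f['cx'],f['fy']*C[1]/C[2]+f['cy'])
m=(g<45).astype(np.uint8); n,l,s,c=cv2.connectedComponentsWithStats(m)
for i in range(1,n):
    if 60<s[i][4]<3000: print(s[i],c[i].round(1),world(f,*c[i],.09).round(4))
E
```

```text
time: 14.65
position: [0.4666, -0.2218, 0.0508]
ee_rot: [-3.136, -0.191, 0.0]
ft_force: [1.0, -0.3, -1.4]
opening: 0.0555
grasp_force: 30.0
goto mate (array([0.5, 0.5, 0.1]), np.float64(-0.0)) ft [-0.3 -0.  -1.9] pos [ 0.4666 -0.2218  0.0508]
160 [y -28.4..-12.3 x 42.6 z -6.0] [y 11.7..27.3 x 42.6 z -5.7]
164 [y -27.8..-12.3 x 40.3 z -5.9] [y 11.7..27.4 x 40.3 z -6.0]
168 [y -27.9..-12.4 x 38.4 z -8.1] [y -9.0..8.5 x 38.5 z -8.4] [y 11.7..27.5 x 38.3 z -7.8]
172 [y -28.0..-12.3 x 36.8 z -11.7] [y -8.7..8.4 x 36.9 z -11.8] [y 11.8..27.4 x 36.8 z -11.5]
176 [y -27.8..-12.6 x 35.0 z -13.5] [y -8.7..8.3 x 35.0 z -13.6] [y 11.8..27.0 x 34.9 z -13.2]
180 [y -26.2..-12.5 x 33.0 z -14.6] [y -8.6..8.4 x 33.0 z -14.8] [y 11.8..16.5 x 32.9 z -14.2] [y 17.7..27.6 x 33.0 z -14.9]
184 [y -27.7..-17.9 x 30.8 z -15.0] [y -16.8..-12.5 x 30.8 z -15.0] [y -8.6..8.3 x 30.9 z -15.3] [y 11.8..27.7 x 30.8 z -15.1]
188 [y -25.7..-12.5 x 28.5 z -14.9] [y -8.7..8.3 x 28.6 z -15.3] [y 11.6..27.1 x 28.7 z -15.4]
192 [y -27.8..-12.6 x 26.2 z -14.8] [y -8.7..8.4 x 26.2 z -14.8] [y 14.0..27.1 x 26.3 z -14.9]
196 [y -28.0..-12.5 x 23.3 z -12.6] [y -8.9..8.5 x 23.4 z -12.9] [y 12.0..27.0 x 23.4 z -13.1]
200 [y -8.7..8.3 x 18.9 z -5.9]
204 [y -27.7..8.4 x 16.0 z -4.3] [y 9.2..27.3 x 15.4 z -2.6]
leaf axis x,z,slope [29.53 -5.81  0.  ] n 793 rms 0.54
jamb- axis x,z,slope [ 2.956e+01 -5.750e+00 -1.000e-02] n 673 rms 0.57
jamb+ axis x,z,slope [29.36 -5.77  0.  ] n 811 rms 0.59
knob pred px 88.72212423034819 48.76973642739907
[  66   29   68   53 2511] [98.6 56.2] [ 0.5495 -0.1472  0.09  ]
[246 222  14  13 138] [252.8 227.8] [ 0.4817 -0.22    0.09  ]
[217 249  14  13 134] [223.6 255.1] [ 0.4656 -0.2075  0.09  ]
[276 249  13  13 126] [282.  255.1] [ 0.4691 -0.236   0.09  ]
```

The axes agree within about 0.2 mm and the knuckle is central with about 3.5 mm clear each side. The keeper is still shut and the only load is the leaf's weight. I'm handing it in.

```bash
python3 -c "
from bench import workorder
print(workorder.close_job())"
```

```text
the job is handed in; nothing more can be done
None
```

The keeper is snapped shut, and the single-knuckle leaf is held in the gripper between the block's knuckles, its hole within about 0.2 mm of theirs by the wrist camera's depth reading; the job was handed in at about 15 s, with no verdict shown.

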